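# Put the raw green pot in the drying cabinet

## Robot

A 7-joint arm with a two-finger parallel gripper is mounted at the origin on the work surface. World frame = base frame: x ahead of the robot, y to its left, z up, the work surface at z = 0. Lengths are in m, angles in rad, forces in N, time in s.
With the tool pointing down it reaches from about 0.4 to 0.85 m from the base axis. Payload 4.4 kg.
Tool frame: the origin (TCP) lies midway between the tips of the shut fingers; the grasp point (between the pads) lies 19 mm behind it; z points along the fingers, y is the line along which they close (so a half turn about z gives the same grasp; the last joint's range is limited). The gripper opens to 94 mm and grips with 3 to 60 N. Pads are 16 mm wide; open, the fingers measure 119 mm over their backs; the gripper's body (75 mm by 177 mm) begins 78 mm behind the grasp point.
Start: joints at [1.135, 0.628, 0.038, 1.517, -0.027, 0.996, -0.02], TCP at [0.235, -0.606, 0.205] pointing down, gripper open.
Joint ranges: [-3.06, 3.06], [-0.37, 2.12], [-1.25, 1.32], [0.18, 2.47], [-1.1, 4.24], [0.23, 1.98], [-2.94, 2.94]. Speed limits (rad/s): [2.57, 2.57, 3.14, 3.14, 3.14, 3.14, 3.14].

## Interface

Orientations are given as a unit quaternion [x, y, z, w].
In Python, from plant import r gives the robot as it stands.
- The arm moves only by the tool jog_arm, never from a script. Its argument "moves" is one flat list of numbers, 7 for each row, row after row: the shift along the tool's x, y, z in mm, then the turn, a rotation vector about the tool's x, y, z in rad, then the finger opening in mm, from 0 to 94. A call has exactly 10 rows; each row is the pose to reach, as a shift and turn from the pose commanded when the call began, along the tool's axes at that moment; what a row does not reach only later rows make up. A row lasts 1/8 s, in which the tool goes at most 62.5 mm and 10.7 degrees, less where a joint would pass 70% of its speed; a pose out of reach is approached as far as the arm can. A call with a gripper value outside its range is refused whole. The fingers move at their own pace and stop on an object; "newtons" is the grip in N (left out, the last holds). Time passes only in rows, so rows that repeat a pose let the fingers close, or fill a call up. It gives the time, the measured TCP pose, the force, the opening and the grip force at its end, in the units of the state.
- r.observe(): the state, without advancing time (a new reading comes with each control period).
- r.snapshot(name): name is "scene" or "top"; returns the picture (480x640x3 uint8, red, green, blue); there is no depth.
- r.camera_model(name): a dict with "intrinsics" (3x3 intrinsics, pixels), "world_from_camera" (4x4, takes a point from camera to world coordinates). Camera axes: x right, y down, z forward; pixel columns grow to the right and rows downward; lengths in m; the calibration is good to about 2 mm. A picture is of the moment at which its call begins. camera_model takes no time and is no camera call.
- r.hand_in(): hands the job in; it is judged then, once.
The state is a dict: "clock": time; "joint_positions": joint angles; "qvel": joint speeds; "joint_efforts": joint torques, N m; "ee_pos": TCP position; "tool_rot": TCP orientation; "ft_force": force on the tool from outside, world axes, zero at the start; "ft_torque": the same for the moment, N m; "finger_gap": opening from 0.0 (shut) to 1.0 (fully open); "gripper_force": force on a finger pad.
Only numpy, scipy, OpenCV 4.12 (cv2) and the standard library are available. Lean on these libraries where they do the work, as an engineer would, in place of code of your own. Each camera call takes 0.05 s, during which the arm holds its last target. There are 200 camera calls.

## Task

Take the freshly painted green clay pot off the sloping rack and stand it upright on the round pale disc of the pulled-out tray, its foot wholly on the disc; let go, then slide the tray gently all the way home into the clear drying cabinet with the pot standing on it. The clay is raw and brittle: hold it with only a light grip, set it down softly, never drop, knock or topple it, and leave the other pots and things where they are.

Things in the scene. Friction and masses are not known exactly. Their poses are not given: they have to be found in the camera images.
- green_pot: Raw clay bud vase, about 180 g, 120 mm tall, green body, pale neck, round about its z axis. Origin: centre of the underside; z runs along its axis from foot to mouth. Body 58 mm diameter up to 62 mm, shoulder to 78 mm, then the straight neck. Starts leaning 30 degrees from upright in one of the rack's three places (which one varies), mouth towards the rack's -x side (the robot).
- green_pot_neck (a point): Point on the green pot's axis 100 mm from its foot, middle of the neck: straight, 32 mm diameter, from 78 mm to the mouth at 120 mm. The raw clay cracks if a finger squeezes it with more than about 15 N (a 5 to 8 N grip holds it safely), or if the pot meets the tray, rack or cabinet with more than 25 N.
- white_pot: All-white pot with two faint bands. Same shape and size as the green pot. A bystander: leave it in its place on the rack.
- clay_pot: Terracotta-coloured pot. Same shape and size as the green pot. A bystander: leave it in its place on the rack.
- rack: Fixed wooden drying rack, 300 mm wide along its y, base 160 mm along its x; origin on the table. Three places side by side: pot foot centres 45 mm above the table at rack x = 0, y = -90, 0, +90 mm, on a sloping ledge. The dowels and board the pots lean on lie on their -x side and reach 72 mm up along the pot, so the necks stand free. Pots lift straight up off it.
- cabinet: Fixed clear-walled drying cabinet, thin aluminium frame, 224 mm wide along its y, top 176 mm above the table, underside of roof at 168 mm. Origin: on the table under the disc centre's place when the tray is home. Open front looks along -x; front edge 40 mm to the -x side of the origin, back edge 140 mm to the +x side.
- disc (a point): Centre of the top face of the round pale disc (96 mm diameter, 26 mm above the table) fixed on the steel tray. x of its frame points into the cabinet.
- handle (a point): Top centre, 112 mm above the table, of the tray's upright blue handle, a plate 12 mm thick along the slide direction and 40 mm wide, standing free from 22 to 112 mm above the table, 90 mm in front of the disc's centre. The way in is horizontal, from the handle towards the disc. Can be pushed or pinched from above.
- tray (a joint): Slide of the tray in m: 0 = fully home against its stop, 0.135 = fully out; starts 0.11 to 0.13 out. Moves with about 1.5 N of friction and stays where it is left. Faster than 0.4 m/s is slamming.
- paint_bottle: Green squeeze bottle, 60 mm diameter, 190 mm tall, stands. Origin at its underside. Bystander.
- water_cup: Blue cup, 72 mm diameter, 85 mm tall. Origin at its underside. Bystander.
- brush: Paint brush 180 mm long lying flat. Bystander.
- bottle_cap: White ring-shaped cap, 40 mm diameter, 14 mm high, lying flat. Bystander.
- glaze_jar: Yellow jar, 60 mm diameter, 70 mm tall, stands. Bystander.

How it is judged:
By the outcome, as a careful person would: the job done as asked, in the order asked, and still so for the second after the job is handed in, with the robot touching nothing.
It also fails if it takes over 64 s, if anything falls off the work surface, if the arm or the gripper's body presses on something with over 40 N, if the wrist force passes 120 N, or if a joint passes its speed limit or range.

## Working session

There is one attempt and no reset: what is moved stays moved. The work goes in short steps, Python scripts to look and compute and a tool call to move; the robot and the scene stay as the last step left them, time stands still between calls to the robot, and variables do not carry over. Pictures are saved under pics/ and viewed, at most 11 in all, crops included, and the job is handed in when it is done.

Besides the shell and the picture viewer there is one more tool, called after ">>>" as name(argument=value, ...) on one line, values as JSON. jog_arm: Moves the arm, as the interface text tells. Its arguments: {"type":"object","properties":{"moves":{"type":"array"},"newtons":{"type":"number"}},"required":["moves"]}

```bash
mkdir -p pics; ls; python3 - <<'E'
from plant import r
import cv2,numpy as np
np.set_printoptions(precision=4,suppress=True)
for n in("scene","top"):
    cv2.imwrite(f"pics/{n}0.png",r.snapshot(n)[:,:,::-1]); m=r.camera_model(n); print(np.array(m["intrinsics"]),np.array(m["world_from_camera"]))
print(r.observe())
E
```

```text
pics
[[620.116    0.     318.1186]
 [  0.     620.116  241.1266]
 [  0.       0.       1.    ]] [[-0.4612  0.8394 -0.2877  0.9666]
 [ 0.8873  0.4328 -0.1595  0.1791]
 [-0.0094 -0.3288 -0.9443  1.479 ]
 [ 0.      0.      0.      1.    ]]
[[583.9198   0.     330.9078]
 [  0.     583.9198 244.4431]
 [  0.       0.       1.    ]] [[-0.0009 -0.9946  0.1038  0.4573]
 [-1.      0.0017  0.0069 -0.056 ]
 [-0.007  -0.1038 -0.9946  1.2555]
 [ 0.      0.      0.      1.    ]]
{'clock': 0.1, 'joint_positions': array([ 1.1352,  0.6292,  0.0385,  1.5182, -0.027 ,  0.9963, -0.02  ]), 'qvel': array([-0.0001, -0.0014, -0.0023, -0.0028,  0.0004, -0.0012, -0.0023]), 'joint_efforts': array([  0.002 , -55.0793,   1.1467, -18.7116,  -0.0524,   0.0192,
         0.0001]), 'ee_pos': array([ 0.2347, -0.6055,  0.2047]), 'tool_rot': array([ 0.983 ,  0.1838, -0.0002, -0.0008]), 'ft_force': array([-0.3928, -1.1458,  0.0082]), 'ft_torque': array([0.0034, 0.0272, 0.0104]), 'gripper_force': 0.0, 'finger_gap': 1.0015663693804624}
```

View pics/scene0.png

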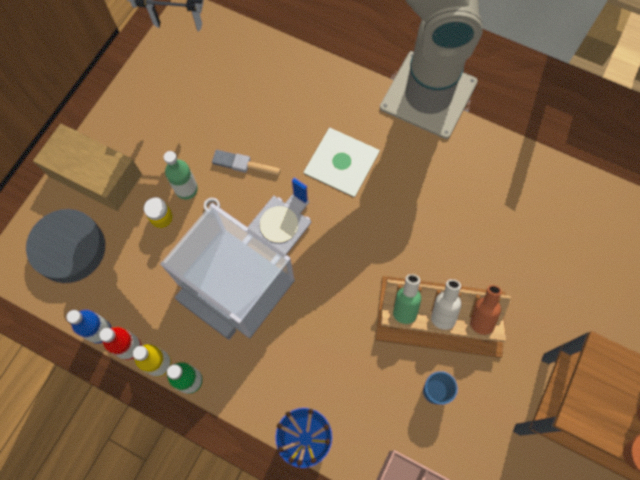

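View pics/top0.png

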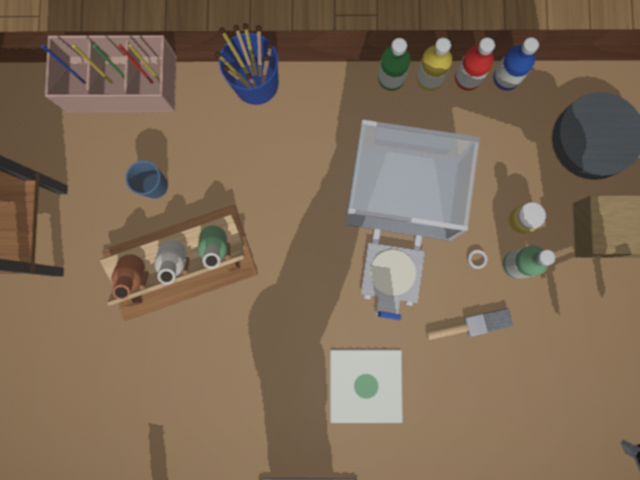

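The scene view shows the green pot at about (408,300) with its mouth at (412,279). The tray disc is at about (279,225) and the handle at (300,190). In the top view the green pot's mouth is at (211,260), the disc at (393,272) and the handle top at (390,316). I'll enlarge these areas.

```bash
python3 - <<'E'
import cv2,numpy as np
t=cv2.imread("pics/top0.png");s=cv2.imread("pics/scene0.png")
def c(i,x,y,w,h,k): return cv2.resize(i[y:y+h,x:x+w],None,fx=k,fy=k,interpolation=cv2.INTER_CUBIC)
# top crops: rack (95,200)-(265,325); tray (345,110)-(485,330)
a=c(t,95,200,170,125,4);cv2.imwrite("pics/a.png",a)
cv2.imwrite("pics/b.png",np.hstack([c(t,350,225,100,100,4),c(s,240,170,100,100,4)]))
cv2.imwrite("pics/c.png",c(s,370,260,150,100,5))
E
```

```text
(no output)
```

View pics/a.png

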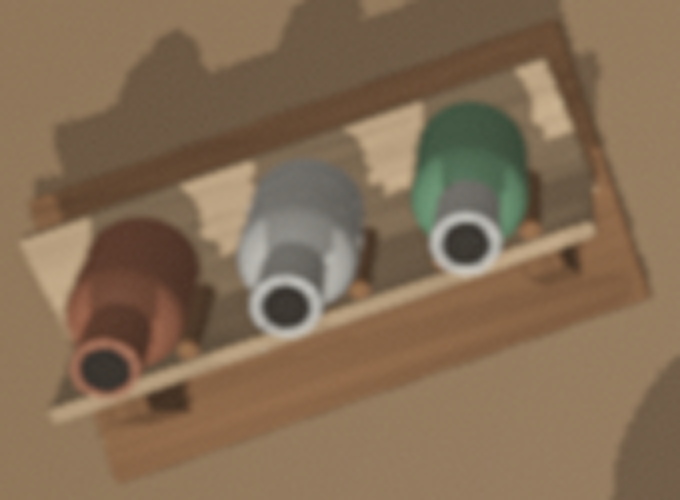

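View pics/b.png

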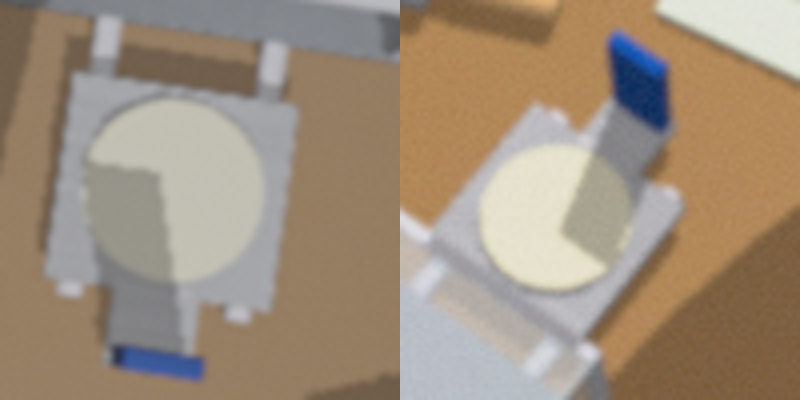

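View pics/c.png

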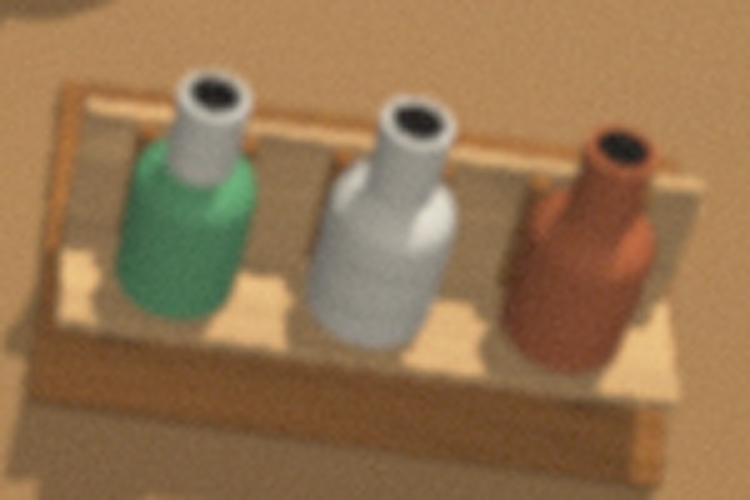

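The crops give sub-pixel positions: pot mouths in both views, the disc centre and the handle top. Next I triangulate them.

```bash
cat > h.py <<'E'
import numpy as np,cv2
from plant import r
from scipy.spatial.transform import Rotation as R
np.set_printoptions(precision=4,suppress=True)
M={n:(np.array(r.camera_model(n)["intrinsics"]),np.array(r.camera_model(n)["world_from_camera"])) for n in("top","scene")}
def onz(n,u,v,z):
    K,T=M[n];d=T[:3,:3]@np.linalg.solve(K,[u-.4,v-.4,1]);c=T[:3,3];return c+d*(z-c[2])/d[2]
def proj(n,p):
    K,T=M[n];q=K@(T[:3,:3].T@(np.asarray(p)-T[:3,3]));return q[:2]/q[2]
def tri(a,b):
    P=[M[n][0]@np.linalg.inv(M[n][1])[:3] for n in("top","scene")]
    X=cv2.triangulatePoints(*P,np.array(a)-.4,np.array(b)-.4)[:,0];return X[:3]/X[3]
E
python3 - <<'E'
from h import *
T=[(211.5,260.5),(166.75,276.25),(121.5,292.25)];S=[(412.8,279),(453.6,284.4),(494.6,289.6)]
for t,s in zip(T,S): print(onz("top",*t,.149),onz("scene",*s,.149),tri(t,s))
d=[onz("top",393.5,272.5,.026),onz("scene",279,224.25,.026)];print(d,tri((393.5,272.5),(279,224.25)))
h=onz("top",390,315.75,.112);print(h)
for x in d: print(np.linalg.norm((x-h)[:2]),np.degrees(np.arctan2(*(x-h)[1::-1])))
a,b=onz("top",*T[0],.149),onz("top",*T[2],.149);y=b-a;print(np.linalg.norm(y[:2]),"rack yaw",np.degrees(np.arctan2(-y[0],y[1])))
o=r.observe();print(R.from_quat(o["tool_rot"]).as_matrix())
E
```

```text
[0.5432 0.1797 0.149 ] [0.5437 0.1812 0.149 ] [0.5432 0.1807 0.1465]
[0.5134 0.2641 0.149 ] [0.5136 0.2665 0.149 ] [0.5131 0.2659 0.1459]
[0.4832 0.3491 0.149 ] [0.4831 0.3514 0.149 ] [0.4828 0.3509 0.1465]
[array([ 0.5269, -0.1783,  0.026 ]), array([ 0.5287, -0.1756,  0.026 ])] [ 0.5269 -0.1781  0.0191]
[ 0.438 -0.162  0.112]
0.09042470752972209 -10.42581443117829
0.09172987558625614 -8.519878073164993
0.17979765054234487 rack yaw 19.50768899914326
[[ 0.9324  0.3614 -0.0006]
 [ 0.3614 -0.9324  0.0015]
 [-0.     -0.0017 -1.    ]]
```

```bash
cat >> h.py <<'E'
yr=np.radians(19.5);e=np.array([np.cos(yr),np.sin(yr),0])
a=np.array([0,0,np.cos(np.pi/6)])-.5*e
mouth=np.array([.5434,.1803,.149]);foot=mouth-.12*a
def frame(x,z): return R.from_matrix(np.c_[x,np.cross(z,x),z])
ya=lambda deg:np.array([np.cos(np.radians(deg)),np.sin(np.radians(deg)),0])
Rrack=frame(np.cross(np.cross([0,0,1],e)*-1,-a),-a)
Rdown=lambda deg:frame(ya(deg),np.array([0,0,-1.]))
def go(*ts):
    o=r.observe();p=o["ee_pos"];q=R.from_quat(o["tool_rot"])
    for P,Q in ts: print(np.round(q.inv().apply(np.array(P)-p)*1000,1),np.round((q.inv()*(Q or q)).as_rotvec(),3))
E
python3 - <<'E'
from h import *
print(foot)
go(([.45,-.2,.33],Rdown(19.5)),(foot+.24*a,Rrack))
E
```

```text
[0.6    0.2003 0.0451]
[ 347.3 -300.5 -124.8] [-0.002  0.     0.029]
[ 511.8 -623.   -47.2] [-0.009  0.524  0.028]
```

>>> jog_arm(moves=[120, -80, -100, 0, 0, 0.03, 60, 347, -300, -125, 0, 0, 0.03, 60, 347, -300, -125, 0, 0, 0.03, 60, 347, -300, -125, 0, 0, 0.03, 60, 347, -300, -125, 0, 0, 0.03, 60, 347, -300, -125, 0, 0, 0.03, 60, 347, -300, -125, 0, 0, 0.03, 60, 347, -300, -125, 0, 0, 0.03, 60, 512, -623, -80, -0.01, 0.524, 0.028, 60, 512, -623, -80, -0.01, 0.524, 0.028, 60], newtons=6)

```text
clock: 1.35
ee_pos: [0.4637, -0.0754, 0.3154]
tool_rot: [0.968, 0.167, 0.187, -0.031]
ft_force: [-0.5, 1.6, -0.1]
finger_gap: 0.641
gripper_force: 0.0
```

```bash
python3 - <<'E'
from h import *
o=r.observe();print(o["clock"],o["ee_pos"],o["joint_positions"])
go((foot+.24*a,Rrack))
E
```

```text
1.35 [ 0.4637 -0.0754  0.3154] [ 0.4252  0.0863 -0.1679  2.1274 -0.3331  0.6359 -0.7288]
[  70.4 -214.5   94.9] [0.002 0.143 0.002]
```

>>> jog_arm(moves=[70, -215, 95, 0, 0.143, 0, 60, 70, -215, 95, 0, 0.143, 0, 60, 70, -215, 95, 0, 0.143, 0, 60, 70, -215, 95, 0, 0.143, 0, 60, 70, -215, 95, 0, 0.143, 0, 60, 70, -215, 95, 0, 0.143, 0, 60, 70, -215, 95, 0, 0.143, 0, 60, 70, -215, 95, 0, 0.143, 0, 60, 70, -215, 95, 0, 0.143, 0, 60, 70, -215, 95, 0, 0.143, 0, 60])

```text
clock: 2.6
ee_pos: [0.4853, 0.1579, 0.2524]
tool_rot: [0.953, 0.163, 0.252, -0.043]
ft_force: [-0.0, -0.6, -0.7]
finger_gap: 0.639
gripper_force: 0.0
```

```bash
python3 - <<'E'
from h import *
o=r.observe();print(o["ee_pos"],o["joint_positions"])
go((foot+.24*a,Rrack),(foot+.125*a,Rrack),(foot+.087*a,Rrack))
cv2.imwrite("pics/d.png",cv2.resize(r.snapshot("top")[180:330,90:290,::-1],None,fx=4,fy=4,interpolation=cv2.INTER_CUBIC))
E
```

```text
[0.4853 0.1579 0.2524] [-1.0809  0.2422  0.8572  2.3472 -1.0995  0.2329 -0.4864]
[ 2.2 -1.7  0.7] [ 0.001  0.006 -0.001]
[  3.   -1.9 115.7] [ 0.001  0.006 -0.001]
[  3.2  -1.9 153.7] [ 0.001  0.006 -0.001]
```

View pics/d.png

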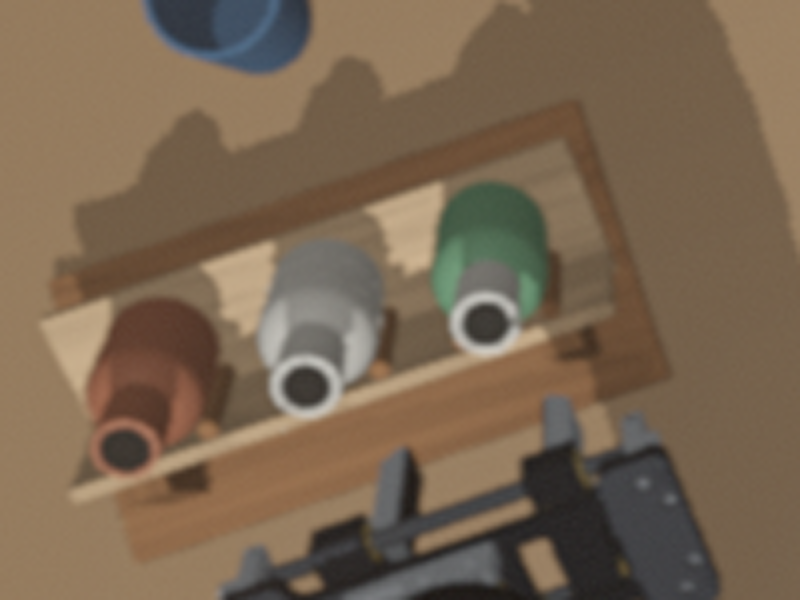

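The closer look shows the fingers straddling the green pot's line, with its mouth at about (485,322) in the crop. However, joints 5 and 6 sit at their limits at a 30° tilt. I'll use a 15° tool tilt on the rack and the opposite 15° at the placing.

```bash
cat >> h.py <<'E'
def tilt(yaw,t):  # tool z leaning t deg towards +x of yaw, y level
    x=ya(yaw);t=np.radians(t);z=np.sin(t)*x-np.cos(t)*np.array([0,0,1]);return frame(np.cross(np.cross(z,x)/np.cos(t),z),z)
R15=tilt(19.5,15);z15=R15.as_matrix()[:,2];G=foot+.104*a
E
python3 - <<'E'
from h import *
print(R15.as_matrix(),G)
go((G+.019*z15+.115*a+[-.0,0,.03],R15))
E
```

```text
[[ 0.9105  0.3338  0.244 ]
 [ 0.3224 -0.9426  0.0864]
 [ 0.2588 -0.     -0.9659]] [0.5509 0.183  0.1351]
[12.3 -2.9 14.1] [ 0.002 -0.256 -0.003]
```

>>> jog_arm(moves=[0, 0, -20, 0, -0.1, 0, 60, 12, -3, 14, 0, -0.256, 0, 60, 12, -3, 14, 0, -0.256, 0, 60, 12, -3, 14, 0, -0.256, 0, 60, 12, -3, 14, 0, -0.256, 0, 60, 12, -3, 14, 0, -0.256, 0, 60, 12, -3, 14, 0, -0.256, 0, 60, 12, -3, 14, 0, -0.256, 0, 60, 12, -3, 14, 0, -0.256, 0, 60, 12, -3, 14, 0, -0.256, 0, 60])

```text
clock: 3.9
ee_pos: [0.5006, 0.1672, 0.2463]
tool_rot: [0.977, 0.168, 0.129, -0.021]
ft_force: [-0.2, -0.8, 0.3]
finger_gap: 0.639
gripper_force: 0.0
```

```bash
python3 - <<'E'
from h import *
o=r.observe();print(o["ee_pos"],o["joint_positions"],o["qvel"])
go((G+.019*z15+.06*a,R15),(G+.019*z15,R15))
E
```

```text
[0.5006 0.1672 0.2463] [-1.138   0.4573  1.0793  2.073  -0.7328  0.6984 -0.848 ] [ 0.0032  0.0026  0.0011 -0.0014  0.0025 -0.0006  0.0024]
[ 6.7  1.8 82. ] [0.002 0.001 0.001]
[ 22.3   1.7 140. ] [0.002 0.001 0.001]
```

>>> jog_arm(moves=[3, 1, 40, 0, 0, 0, 60, 7, 2, 82, 0, 0, 0, 60, 11, 2, 98, 0, 0, 0, 60, 15, 2, 113, 0, 0, 0, 60, 18, 2, 126, 0, 0, 0, 60, 21, 2, 135, 0, 0, 0, 60, 22, 2, 140, 0, 0, 0, 60, 22, 2, 140, 0, 0, 0, 60, 22, 2, 140, 0, 0, 0, 60, 22, 2, 140, 0, 0, 0, 60])

```text
clock: 5.15
ee_pos: [0.5556, 0.1842, 0.117]
tool_rot: [0.977, 0.168, 0.129, -0.021]
ft_force: [0.5, -0.4, -0.9]
finger_gap: 0.637
gripper_force: 0.0
```

```bash
python3 - <<'E'
from h import *
o=r.observe();print(o["ee_pos"],o["joint_positions"],o["ft_force"])
go((G+.019*z15,R15))
t=r.snapshot("top")[180:330,90:290,::-1];s=r.snapshot("scene")[220:370,340:540,::-1]
cv2.imwrite("pics/e.png",np.hstack([cv2.resize(i,None,fx=2,fy=2,interpolation=cv2.INTER_CUBIC) for i in(t,s)]))
E
```

```text
[0.5556 0.1842 0.117 ] [-0.818   0.6578  0.6773  2.0711 -1.051   0.4659 -0.5906] [ 0.5003 -0.4407 -0.8979]
[ 0.1 -0.4  0.3] [0.002 0.    0.001]
```

View pics/e.png

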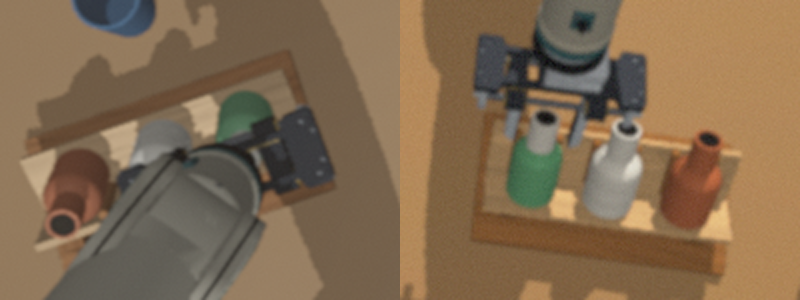

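```bash
python3 - <<'E'
from h import *
o=r.observe();p=o["ee_pos"];y=R15.as_matrix()[:,1]
f=lambda q:(proj("scene",q)-[340,220])*2+[400,0]
for q in(p,p+.032*y,p-.032*y,G,mouth,foot): print(f(q))
E
```

```text
[539.0145 135.0249]
[510.824  131.3024]
[567.2749 138.7566]
[541.8721 126.8154]
[544.166  116.6177]
[527.7671 189.5191]
```

The crop shows both fingers straddling the green neck: tips at about (510,135) and (575,140), mouth at (545,118). That matches the projection. Closing gently.

>>> jog_arm(moves=[0, 0, 0, 0, 0, 0, 44, 0, 0, 0, 0, 0, 0, 40, 0, 0, 0, 0, 0, 0, 37, 0, 0, 0, 0, 0, 0, 34, 0, 0, 0, 0, 0, 0, 32, 0, 0, 0, 0, 0, 0, 30, 0, 0, 0, 0, 0, 0, 28, 0, 0, 0, 0, 0, 0, 25, 0, 0, 0, 0, 0, 0, 25, 0, 0, 0, 0, 0, 0, 25], newtons=7)

```text
clock: 6.5
ee_pos: [0.5554, 0.1843, 0.1167]
tool_rot: [0.977, 0.168, 0.128, -0.021]
ft_force: [-0.3, 1.4, 0.7]
finger_gap: 0.341
gripper_force: 7.0
```

```bash
python3 - <<'E'
from h import *
o=r.observe();p=o["ee_pos"];print(p,o["ft_force"],o["gripper_force"],o["finger_gap"]*94)
go((p+.03*a,None),(p+[0,0,.1],None))
E
```

```text
[0.5554 0.1843 0.1167] [-0.2854  1.4226  0.6581] 7.000680863857269 32.092605290869834
[ -7.8   0.  -29. ] [0. 0. 0.]
[ 25.8   0.1 -96.6] [0. 0. 0.]
```

>>> jog_arm(moves=[1, 0, -4, 0, 0, 0, 25, 2, 0, -9, 0, 0, 0, 25, 4, 0, -16, 0, 0, 0, 25, 7, 0, -26, 0, 0, 0, 25, 10, 0, -38, 0, 0, 0, 25, 14, 0, -52, 0, 0, 0, 25, 18, 0, -68, 0, 0, 0, 25, 22, 0, -84, 0, 0, 0, 25, 26, 0, -97, 0, 0, 0, 25, 26, 0, -97, 0, 0, 0, 25])

```text
clock: 7.75
ee_pos: [0.5563, 0.1845, 0.2184]
tool_rot: [0.977, 0.168, 0.13, -0.021]
ft_force: [0.5, -0.2, -1.9]
finger_gap: 0.336
gripper_force: 7.0
```

```bash
cat >> h.py <<'E'
S=-8.7;disc=np.array([.5277,-.1772,.026])
Rp=tilt(S,-15);zp=Rp.as_matrix()[:,2];Gp=lambda h:disc+[0,0,.104+h]
tp=lambda h:Gp(h)+.019*zp
E
python3 - <<'E'
from h import *
o=r.observe();p=o["ee_pos"];print(p,o["joint_positions"],o["ft_force"],o["gripper_force"],o["finger_gap"]*94)
print(tp(.1))
go((tp(.1),Rp))
E
```

```text
[0.5563 0.1845 0.2184] [-0.9873  0.5527  0.9296  1.9726 -0.7917  0.6895 -0.8305] [ 0.51   -0.2127 -1.9186] 6.999385356903076 31.586138191534975
[ 0.5228 -0.1765  0.2116]
[-148.8  329.   -32.5] [ 0.001 -0.515  0.498]
```

>>> jog_arm(moves=[-5, 11, -8, 0, -0.02, 0.02, 25, -15, 33, -10, 0, -0.06, 0.06, 25, -28, 60, -12, 0, -0.11, 0.11, 25, -42, 92, -14, 0, -0.16, 0.16, 25, -56, 125, -16, 0, -0.21, 0.21, 25, -71, 158, -18, 0, -0.26, 0.26, 25, -86, 191, -21, 0, -0.31, 0.3, 25, -101, 224, -24, 0, -0.36, 0.35, 25, -116, 257, -27, 0, -0.41, 0.4, 25, -130, 285, -29, 0, -0.45, 0.44, 25])

```text
clock: 9.0
ee_pos: [0.5253, -0.1301, 0.2113]
tool_rot: [0.994, -0.048, -0.099, -0.011]
ft_force: [-0.3, 0.4, -2.1]
finger_gap: 0.34
gripper_force: 7.0
```

```bash
python3 - <<'E'
from h import *
o=r.observe();p=o["ee_pos"];print(p,o["joint_positions"],o["ft_force"],o["gripper_force"],o["finger_gap"]*94)
go((tp(.05),Rp))
E
```

```text
[ 0.5253 -0.1301  0.2113] [-0.3593  0.7868  1.0109  1.6369 -0.5917  1.2933 -0.871 ] [-0.2659  0.3754 -2.0626] 6.999225988984108 31.995911555846046
[11.8 46.9 47.7] [ 0.001 -0.062  0.056]
```

>>> jog_arm(moves=[2, 20, 2, 0, -0.03, 0.03, 25, 3, 36, 4, 0, -0.05, 0.045, 25, 4, 47, 8, 0, -0.062, 0.056, 25, 6, 47, 16, 0, -0.062, 0.056, 25, 8, 47, 26, 0, -0.062, 0.056, 25, 9, 47, 36, 0, -0.062, 0.056, 25, 11, 47, 43, 0, -0.062, 0.056, 25, 12, 47, 48, 0, -0.062, 0.056, 25, 12, 47, 48, 0, -0.062, 0.056, 25, 12, 47, 48, 0, -0.062, 0.056, 25])

```text
clock: 10.25
ee_pos: [0.5232, -0.1754, 0.1623]
tool_rot: [0.989, -0.074, -0.129, -0.009]
ft_force: [0.1, -0.9, -1.9]
finger_gap: 0.339
gripper_force: 7.0
```

```bash
python3 - <<'E'
from h import *
o=r.observe();p=o["ee_pos"];print(p,R.from_quat(o["tool_rot"]).as_matrix()[:,2],zp,o["ft_force"],o["ft_torque"])
go((tp(.05),Rp))
K=lambda i:cv2.resize(i,None,fx=3,fy=3,interpolation=cv2.INTER_CUBIC)
t=r.snapshot("top")[190:330,330:460,::-1];s=r.snapshot("scene")[120:260,220:350,::-1]
cv2.imwrite("pics/f.png",np.hstack([K(t),K(s)]))
E
```

```text
[ 0.5232 -0.1754  0.1623] [-0.2546  0.0378 -0.9663] [-0.2558  0.0391 -0.9659] [ 0.1317 -0.9195 -1.8794] [-0.0343 -0.326   0.0487]
[-0.1  1.1  0.7] [ 0.001 -0.002  0.001]
```

View pics/f.png

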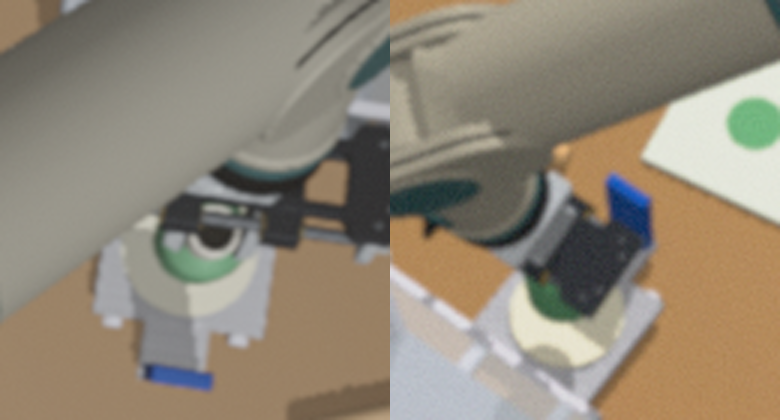

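```bash
python3 - <<'E'
from h import *
o=r.observe();q=R.from_quat(o["tool_rot"]);p=o["ee_pos"];g=p-.019*q.as_matrix()[:,2]
print(g)
f=lambda q:(proj("top",q)-[330,190])*3
b=g*[1,1,0]
for z in(g[2]+.016,g[2]-.042,g[2]-.104):
    c=b+[0,0,z];rad=.029*f(c+[0,.01,0])[0]-f(c)[0]*.029
    print(f(c),"radius px",abs(f(c+[0,.029,0])-f(c))[0])
E
```

```text
[ 0.5281 -0.1761  0.1807]
[213.4452 228.3173] radius px 47.97731263714792
[203.2017 234.4049] radius px 45.49866381224177
[193.3603 240.2536] radius px 43.11746313231981
```

Left, the pot hangs upright over the disc, with its mouth at (213,232) and body centre near (199,237); an upright pot would give (213,228) and (203,234). Lowering it.

>>> jog_arm(moves=[2, 0, 8, 0, 0, 0, 25, 4, 0, 16, 0, 0, 0, 25, 6, 0, 23, 0, 0, 0, 25, 8, 0, 29, 0, 0, 0, 25, 9, 0, 34, 0, 0, 0, 25, 10, 0, 38, 0, 0, 0, 25, 11, 0, 41, 0, 0, 0, 25, 11.5, 0, 43, 0, 0, 0, 25, 11.5, 0, 43, 0, 0, 0, 25, 11.5, 0, 43, 0, 0, 0, 25])

```text
clock: 11.6
ee_pos: [0.5232, -0.1753, 0.1177]
tool_rot: [0.989, -0.074, -0.13, -0.009]
ft_force: [0.7, -1.1, -1.6]
finger_gap: 0.34
gripper_force: 7.0
```

>>> jog_arm(moves=[0.1, 0, 0.4, 0, 0, 0, 25, 0.2, 0, 0.8, 0, 0, 0, 25, 0.3, 0, 1.2, 0, 0, 0, 25, 0.4, 0, 1.6, 0, 0, 0, 25, 0.5, 0, 2, 0, 0, 0, 25, 0.6, 0, 2.4, 0, 0, 0, 25, 0.7, 0, 2.8, 0, 0, 0, 25, 0.8, 0, 3, 0, 0, 0, 25, 0.8, 0, 3, 0, 0, 0, 25, 0.8, 0, 3, 0, 0, 0, 25])

```text
clock: 12.85
ee_pos: [0.5231, -0.1752, 0.1144]
tool_rot: [0.989, -0.074, -0.13, -0.01]
ft_force: [-0.7, -0.3, -1.6]
finger_gap: 0.339
gripper_force: 7.0
```

```bash
python3 - <<'E'
from h import *
o=r.observe();print(o["ee_pos"],o["ft_force"],o["ft_torque"],o["finger_gap"]*94)
go((tp(0),Rp))
E
```

```text
[ 0.5231 -0.1752  0.1144] [-0.7474 -0.3471 -1.5518] [ 0.0083 -0.3483 -0.0064] 31.851095035863878
[0.6 1.3 2.7] [ 0.001 -0.001  0.002]
```

>>> jog_arm(moves=[0.1, 0.2, 0.3, 0, 0, 0, 25, 0.2, 0.4, 0.6, 0, 0, 0, 25, 0.2, 0.6, 0.9, 0, 0, 0, 25, 0.3, 0.8, 1.1, 0, 0, 0, 25, 0.3, 1, 1.3, 0, 0, 0, 25, 0.4, 1, 1.5, 0, 0, 0, 25, 0.5, 1, 1.7, 0, 0, 0, 25, 0.5, 1, 2, 0, 0, 0, 25, 0.5, 1, 2, 0, 0, 0, 25, 0.5, 1, 2, 0, 0, 0, 25])

```text
clock: 14.1
ee_pos: [0.5229, -0.1762, 0.1124]
tool_rot: [0.989, -0.074, -0.13, -0.01]
ft_force: [0.4, 0.7, -2.1]
finger_gap: 0.339
gripper_force: 7.0
```

```bash
python3 - <<'E'
from h import *
f=[];
for _ in range(6): r.snapshot("top");f.append(r.observe()["ft_force"])
print(np.mean(f,0));o=r.observe();print(o["ee_pos"],o["ft_torque"],o["clock"])
E
```

```text
[-0.3321 -0.3066 -1.8682]
[ 0.523  -0.1762  0.1124] [-0.0445 -0.3536 -0.0267] 14.4
```

>>> jog_arm(moves=[0, 0, 0.2, 0, 0, 0, 25, 0.1, 0, 0.4, 0, 0, 0, 25, 0.1, 0, 0.6, 0, 0, 0, 25, 0.2, 0, 0.8, 0, 0, 0, 25, 0.2, 0, 1, 0, 0, 0, 25, 0.3, 0, 1.2, 0, 0, 0, 25, 0.3, 0, 1.4, 0, 0, 0, 25, 0.3, 0, 1.5, 0, 0, 0, 25, 0.3, 0, 1.5, 0, 0, 0, 25, 0.3, 0, 1.5, 0, 0, 0, 25])

```text
clock: 15.65
ee_pos: [0.5232, -0.1763, 0.1114]
tool_rot: [0.989, -0.074, -0.129, -0.009]
ft_force: [1.2, 0.7, 5.7]
finger_gap: 0.339
gripper_force: 7.0
```

```bash
python3 - <<'E'
from h import *
f=[];
for _ in range(6): r.snapshot("top");f.append(r.observe()["ft_force"])
print(np.mean(f,0));o=r.observe();print(o["ee_pos"],o["ft_torque"],o["clock"])
E
```

```text
[0.6407 1.0233 5.3336]
[ 0.5232 -0.1763  0.1114] [ 0.2431  0.0274 -0.0394] 15.95
```

>>> jog_arm(moves=[-0.1, 0, -0.4, 0, 0, 0, 25, -0.1, 0, -0.5, 0, 0, 0, 25, -0.1, 0, -0.5, 0, 0, 0, 33, -0.1, 0, -0.5, 0, 0, 0, 34, -0.1, 0, -0.5, 0, 0, 0, 36, -0.1, 0, -0.5, 0, 0, 0, 40, -0.1, 0, -0.5, 0, 0, 0, 45, -0.1, 0, -0.5, 0, 0, 0, 52, -0.1, 0, -0.5, 0, 0, 0, 60, -0.1, 0, -0.5, 0, 0, 0, 60])

```text
clock: 17.2
ee_pos: [0.5229, -0.1762, 0.1114]
tool_rot: [0.989, -0.074, -0.13, -0.01]
ft_force: [0.2, -0.1, -0.7]
finger_gap: 0.637
gripper_force: 0.0
```

```bash
python3 - <<'E'
from h import *
o=r.observe();p=o["ee_pos"];print(p,o["ft_force"],o["finger_gap"]*94,o["joint_positions"])
go((p+[0,0,.1],None))
E
```

```text
[ 0.5229 -0.1762  0.1114] [ 0.1802 -0.0888 -0.6839] 59.91841856554327 [-0.2333  0.9488  0.9364  1.6362 -0.6651  1.2086 -0.8228]
[-25.8   0.  -96.6] [0. 0. 0.]
```

>>> jog_arm(moves=[-1, 0, -4, 0, 0, 0, 60, -3, 0, -10, 0, 0, 0, 60, -5, 0, -20, 0, 0, 0, 60, -9, 0, -32, 0, 0, 0, 60, -13, 0, -47, 0, 0, 0, 60, -17, 0, -63, 0, 0, 0, 60, -21, 0, -79, 0, 0, 0, 60, -26, 0, -97, 0, 0, 0, 60, -30, 0, -110, 0, 0, 0, 60, -30, 0, -110, 0, 0, 0, 60])

```text
clock: 18.45
ee_pos: [0.5227, -0.1764, 0.2265]
tool_rot: [0.989, -0.074, -0.129, -0.009]
ft_force: [-0.1, 0.6, 0.1]
finger_gap: 0.636
gripper_force: 0.0
```

```bash
python3 - <<'E'
from h import *
o=r.observe();p=o["ee_pos"];print(p,o["joint_positions"])
u=ya(S);H=np.array([.438,-.162,0]);print(disc-.09*u)
go((H-.07*u+[0,0,.24],Rdown(S)))
K=lambda i:cv2.resize(i,None,fx=3,fy=3,interpolation=cv2.INTER_CUBIC)
t=r.snapshot("top")[190:330,330:460,::-1];s=r.snapshot("scene")[120:260,220:350,::-1]
cv2.imwrite("pics/g.png",np.hstack([K(t),K(s)]))
E
```

```text
[ 0.5227 -0.1764  0.2265] [-0.2646  0.8227  1.0195  1.5339 -0.5573  1.4004 -0.8844]
[ 0.4387 -0.1636  0.026 ]
[-154.2   -1.7   26.8] [0.001 0.259 0.002]
```

>>> jog_arm(moves=[-30, 0, -15, 0, 0.05, 0, 40, -70, -1, -15, 0, 0.12, 0, 20, -110, -2, 0, 0, 0.2, 0, 0, -135, -2, 22, 0, 0.259, 0, 0, -135, -2, 22, 0, 0.259, 0, 0, -135, -2, 22, 0, 0.259, 0, 0, -135, -2, 22, 0, 0.259, 0, 0, -135, -2, 22, 0, 0.259, 0, 0, -135, -2, 22, 0, 0.259, 0, 0, -135, -2, 22, 0, 0.259, 0, 0])

```text
clock: 19.8
ee_pos: [0.3881, -0.1539, 0.2389]
tool_rot: [0.997, -0.075, -0.001, 0.0]
ft_force: [0.3, 0.1, -0.9]
finger_gap: 0.007
gripper_force: 0.0
```

```bash
python3 - <<'E'
from h import *
o=r.observe();p=o["ee_pos"];print(p,o["joint_positions"])
u=ya(S);H=np.array([.438,-.162,0])
go((H-.05*u+[0,0,.24],Rdown(S)),(H-.045*u+[0,0,.07],Rdown(S)))
K=lambda i:cv2.resize(i,None,fx=2.8,fy=2.8,interpolation=cv2.INTER_CUBIC)
t=r.snapshot("top")[100:330,330:470,::-1][20:];s=r.snapshot("scene")[120:330,180:320,::-1]
cv2.imwrite("pics/h.png",np.hstack([K(t),K(s)]))
E
```

```text
[ 0.3881 -0.1539  0.2389] [-0.5085  0.467   1.1789  2.0945 -0.5421  0.9336 -0.7475]
[ 0.6  0.5 -1.1] [0.001 0.002 0.002]
[  5.9   0.4 168.9] [0.001 0.002 0.002]
```

View pics/h.png

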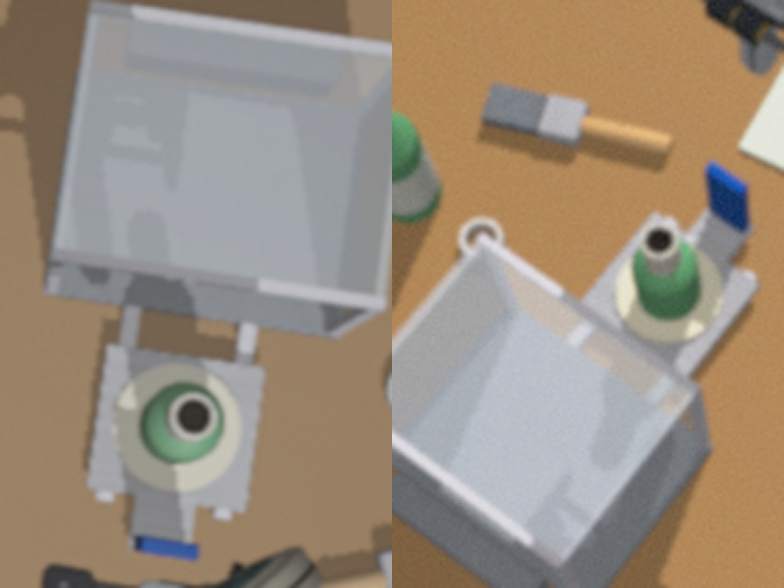

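The pot stands upright near the middle of the disc: mouth at (193,415) in the left crop, disc centre near (178,428). Everything else is in place. Now I lower the shut fingers in front of the handle at (167,547).

>>> jog_arm(moves=[1, 0, 25, 0, 0, 0, 0, 2, 0, 55, 0, 0, 0, 0, 3, 0, 90, 0, 0, 0, 0, 4, 0, 125, 0, 0, 0, 0, 5, 0, 150, 0, 0, 0, 0, 6, 0, 165, 0, 0, 0, 0, 6, 0, 169, 0, 0, 0, 0, 9, 0, 169, 0, 0, 0, 0, 13, 0, 169, 0, 0, 0, 0, 17, 0, 169, 0, 0, 0, 0])

```text
clock: 21.15
ee_pos: [0.4053, -0.1564, 0.0704]
tool_rot: [0.997, -0.075, -0.0, 0.0]
ft_force: [-0.7, -0.5, 0.5]
finger_gap: 0.004
gripper_force: 0.0
```

>>> jog_arm(moves=[1, 0, 0, 0, 0, 0, 0, 3, 0, 0, 0, 0, 0, 0, 5, 0, 0, 0, 0, 0, 0, 7, 0, 0, 0, 0, 0, 0, 9, 0, 0, 0, 0, 0, 0, 11, 0, 0, 0, 0, 0, 0, 13, 0, 0, 0, 0, 0, 0, 15, 0, 0, 0, 0, 0, 0, 17, 0, 0, 0, 0, 0, 0, 19, 0, 0, 0, 0, 0, 0])

```text
clock: 22.4
ee_pos: [0.4233, -0.1591, 0.0698]
tool_rot: [0.997, -0.075, -0.001, 0.0]
ft_force: [-1.4, 0.1, -0.0]
finger_gap: 0.008
gripper_force: 0.3
```

```bash
python3 - <<'E'
from h import *
f=[]
for _ in range(3): r.snapshot("top");f.append(r.observe()["ft_force"])
o=r.observe();p=o["ee_pos"];print(p,np.mean(f,0),o["joint_positions"],o["clock"])
u=ya(S);H=np.array([.438,-.162,0]);print("behind handle",(H-p)@u)
go((H-.015*u+[0,0,.07],Rdown(S)))
E
```

```text
[ 0.4233 -0.1591  0.0698] [-0.5431 -0.0143  0.1208] [-0.2007  0.7326  0.7706  2.1871 -0.9524  0.6074 -0.4388] 22.55
behind handle 0.014915740084084056
[-0.1  0.6 -0.2] [0.001 0.002 0.002]
```

>>> jog_arm(moves=[2, 0, 0, 0, 0, 0, 0, 5, 0, 0, 0, 0, 0, 0, 9, 0, 0, 0, 0, 0, 0, 14, 0, 0, 0, 0, 0, 0, 19, 0, 0, 0, 0, 0, 0, 24, 0, 0, 0, 0, 0, 0, 29, 0, 0, 0, 0, 0, 0, 34, 0, 0, 0, 0, 0, 0, 39, 0, 0, 0, 0, 0, 0, 44, 0, 0, 0, 0, 0, 0])

```text
clock: 23.8
ee_pos: [0.4671, -0.1658, 0.0698]
tool_rot: [0.997, -0.075, -0.001, 0.0]
ft_force: [-1.7, -1.7, -0.4]
finger_gap: 0.004
gripper_force: 0.8
```

>>> jog_arm(moves=[5, 0, 0, 0, 0, 0, 0, 10, 0, 0, 0, 0, 0, 0, 15, 0, 0, 0, 0, 0, 0, 20, 0, 0, 0, 0, 0, 0, 25, 0, 0, 0, 0, 0, 0, 30, 0, 0, 0, 0, 0, 0, 35, 0, 0, 0, 0, 0, 0, 39, 0, 0, 0, 0, 0, 0, 43, 0, 0, 0, 0, 0, 0, 46, 0, 0, 0, 0, 0, 0])

```text
clock: 25.05
ee_pos: [0.5125, -0.1726, 0.0697]
tool_rot: [0.997, -0.075, -0.001, 0.0]
ft_force: [-0.9, -0.5, 0.6]
finger_gap: 0.006
gripper_force: 0.8
```

```bash
python3 - <<'E'
from h import *
o=r.observe();p=o["ee_pos"];print(p,o["ft_force"],o["joint_positions"],o["clock"])
u=ya(S);H=np.array([.438,-.162,0]);print("pushed about",(p-H)@u+.015,"lateral",(p-H)@[-u[1],u[0],0])
K=lambda i:cv2.resize(i,None,fx=2.8,fy=2.8,interpolation=cv2.INTER_CUBIC)
t=r.snapshot("top")[100:330,330:470,::-1][20:];s=r.snapshot("scene")[120:330,180:320,::-1]
cv2.imwrite("pics/i.png",np.hstack([K(t),K(s)]))
E
```

```text
[ 0.5125 -0.1726  0.0697] [-0.9323 -0.4564  0.569 ] [-0.2191  0.8309  0.8122  1.9542 -0.8864  0.7627 -0.5956] 25.05
pushed about 0.09026841003969864 lateral 0.0008133657548160791
```

View pics/i.png

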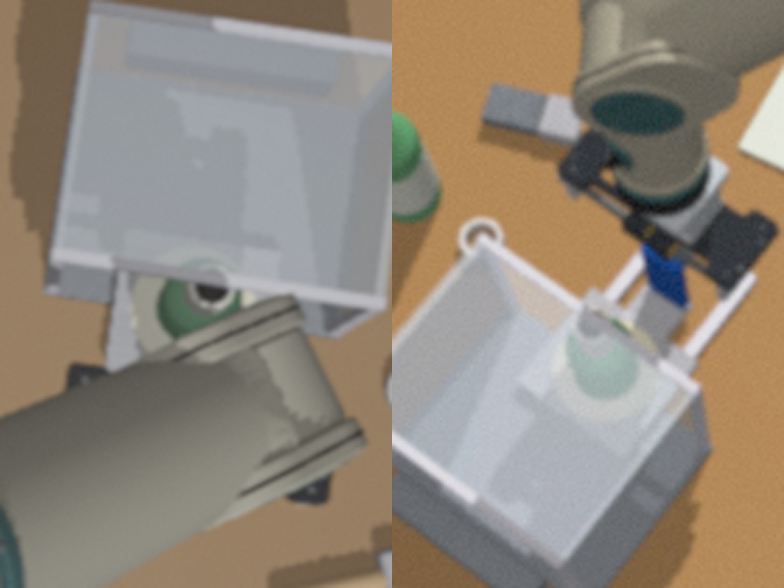

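The tray is sliding in well with the pot upright: mouth at (212,290) in the left crop, handle at (665,275) in the right. I'll finish slowly.

>>> jog_arm(moves=[3, 0, 0, 0, 0, 0, 0, 5, 0, 0, 0, 0, 0, 0, 7, 0, 0, 0, 0, 0, 0, 9, 0, 0, 0, 0, 0, 0, 11, 0, 0, 0, 0, 0, 0, 13, 0, 0, 0, 0, 0, 0, 14.5, 0, 0, 0, 0, 0, 0, 16, 0, 0, 0, 0, 0, 0, 17.5, 0, 0, 0, 0, 0, 0, 19, 0, 0, 0, 0, 0, 0])

```text
clock: 26.4
ee_pos: [0.5311, -0.1753, 0.0696]
tool_rot: [0.997, -0.075, -0.001, 0.0]
ft_force: [-1.4, 1.1, -0.0]
finger_gap: 0.007
gripper_force: 0.8
```

>>> jog_arm(moves=[1, 0, 0, 0, 0, 0, 0, 2, 0, 0, 0, 0, 0, 0, 3, 0, 0, 0, 0, 0, 0, 4, 0, 0, 0, 0, 0, 0, 5, 0, 0, 0, 0, 0, 0, 6, 0, 0, 0, 0, 0, 0, 7, 0, 0, 0, 0, 0, 0, 8, 0, 0, 0, 0, 0, 0, 9, 0, 0, 0, 0, 0, 0, 10, 0, 0, 0, 0, 0, 0])

```text
clock: 27.65
ee_pos: [0.541, -0.177, 0.0696]
tool_rot: [0.997, -0.075, -0.001, 0.0]
ft_force: [-1.8, 1.1, -0.5]
finger_gap: 0.004
gripper_force: 0.8
```

Pushed about 118 mm so far, with no stop felt yet. I'll creep on.

>>> jog_arm(moves=[0.8, 0, 0, 0, 0, 0, 0, 1.6, 0, 0, 0, 0, 0, 0, 2.4, 0, 0, 0, 0, 0, 0, 3.2, 0, 0, 0, 0, 0, 0, 4, 0, 0, 0, 0, 0, 0, 4.5, 0, 0, 0, 0, 0, 0, 5, 0, 0, 0, 0, 0, 0, 5.5, 0, 0, 0, 0, 0, 0, 6, 0, 0, 0, 0, 0, 0, 6, 0, 0, 0, 0, 0, 0])

```text
clock: 28.9
ee_pos: [0.547, -0.1779, 0.0696]
tool_rot: [0.997, -0.075, -0.001, 0.0]
ft_force: [-0.9, 0.3, -0.6]
finger_gap: 0.002
gripper_force: 0.6
```

>>> jog_arm(moves=[0.6, 0, 0, 0, 0, 0, 0, 1.2, 0, 0, 0, 0, 0, 0, 1.8, 0, 0, 0, 0, 0, 0, 2.4, 0, 0, 0, 0, 0, 0, 3, 0, 0, 0, 0, 0, 0, 3.5, 0, 0, 0, 0, 0, 0, 4, 0, 0, 0, 0, 0, 0, 4.5, 0, 0, 0, 0, 0, 0, 5, 0, 0, 0, 0, 0, 0, 5, 0, 0, 0, 0, 0, 0])

```text
clock: 30.15
ee_pos: [0.5495, -0.1782, 0.0696]
tool_rot: [0.997, -0.075, -0.003, -0.001]
ft_force: [-7.6, 1.5, 5.2]
finger_gap: 0.005
gripper_force: 3.9
```

The force rises to 7.6 N, so this looks like the stop. I'll back off and check.

>>> jog_arm(moves=[-2, 0, 0, 0, 0, 0, 0, -5, 0, 0, 0, 0, 0, 0, -10, 0, 0, 0, 0, 0, 0, -20, 0, 0, 0, 0, 0, 0, -40, 0, -5, 0, 0, 0, 0, -65, 0, -20, 0, 0, 0, 0, -90, 0, -50, 0, 0, 0, 0, -110, 0, -90, 0, 0, 0, 0, -125, 0, -120, 0, 0, 0, 0, -125, 0, -130, 0, 0, 0, 0])

```text
clock: 31.4
ee_pos: [0.4282, -0.1598, 0.2011]
tool_rot: [0.997, -0.075, 0.0, -0.0]
ft_force: [0.4, -0.3, -0.5]
finger_gap: 0.006
gripper_force: 0.0
```

```bash
python3 - <<'E'
from h import *
o=r.observe();print(o["ee_pos"],o["ft_force"],o["clock"])
u=ya(S)
K=lambda i:cv2.resize(i,None,fx=2.8,fy=2.8,interpolation=cv2.INTER_CUBIC)
t=r.snapshot("top")[100:330,330:470,::-1][20:];s=r.snapshot("scene")[120:330,180:320,::-1]
cv2.imwrite("pics/j.png",np.hstack([K(t),K(s)]))
for d in(.11,.12,.127): print(d,(proj("top",[.438,-.162,.112]+d*u)-[330,120])*2.8)
E
```

```text
[ 0.4282 -0.1598  0.2011] [ 0.4029 -0.3113 -0.4786] 31.4
0.11 [188.8958 390.6347]
0.12 [190.8741 376.576 ]
0.127 [192.2568 366.7498]
```

View pics/j.png

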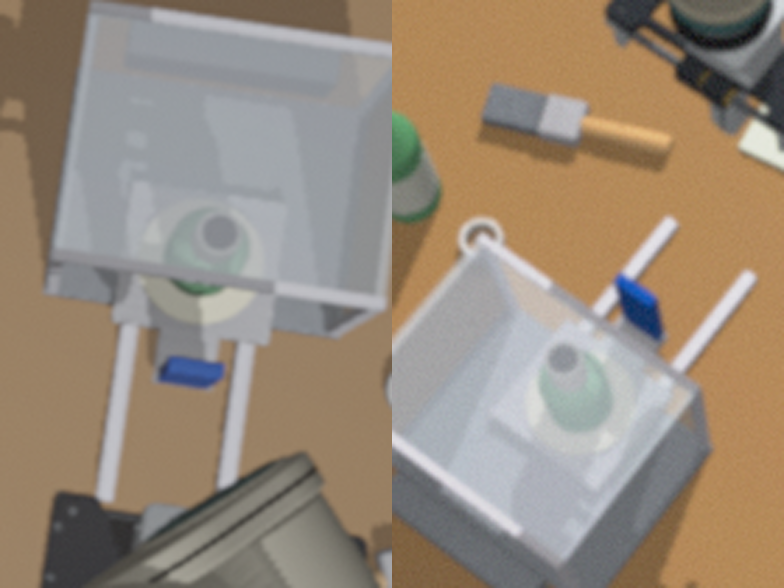

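```bash
python3 - <<'E'
from h import *
u=ya(S);P=lambda x,y,z:onz("top",330+x/2.8,120+y/2.8,z)
d=P(203,262,.026);print("disc",d,"travel",(d-disc)@u)
for z in(.168,.176):
  for x,y in((75,262),(208,279),(300,290)): f=P(x,y,z);print(z,f,"front edge ahead of disc",(d-f)@u)
h=P(190,370,.112);print(h,(h-[.438,-.162,.112])@u, (d-h)@u)
for q in((95,5),): f=P(*q,.176);print("back",f,(f-d)@u)
E
```

```text
disc [ 0.6523 -0.199   0.026 ] travel 0.1264469675317513
0.168 [ 0.6299 -0.0965  0.168 ] front edge ahead of disc 0.03759238327069342
0.168 [ 0.6182 -0.1857  0.168 ] front edge ahead of disc 0.03568786126632325
0.168 [ 0.6107 -0.2472  0.168 ] front edge ahead of disc 0.0338647169347081
0.176 [ 0.6287 -0.0962  0.176 ] front edge ahead of disc 0.03889296776288322
0.176 [ 0.617  -0.1847  0.176 ] front edge ahead of disc 0.03700245659731763
0.176 [ 0.6095 -0.2458  0.176 ] front edge ahead of disc 0.03519272444014272
[ 0.562  -0.1788  0.112 ] 0.12515876602963347 0.09225526761661441
back [ 0.8049 -0.1107  0.176 ] 0.13755353830244732
```

The last view shows the pot upright on the disc inside the cabinet: mouth at (220,233), handle at (190,372) in the left crop. The front edge measures about 37 mm ahead of the disc centre and the back edge about 138 mm behind it. That agrees with home (40 and 140 mm) within reading error, and the tray met a firm stop. The arm is clear, so I'm handing in.

```bash
python3 -c "
from plant import r
print(r.hand_in())"
```

```text
the job is handed in; nothing more can be done
None
```

The green pot is standing upright on the disc, the tray is pushed in to its stop in the cabinet, and I handed the job in with the arm clear at about 31 s; no verdict came back.

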